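Mesh a reel winder's drive pinion by feel and wind the reel to its index

TASK

Put the hand reel winder into gear: ease its black drive knob down while rocking it a little to and fro, feeling for the moment the brass pinion's teeth drop between the teeth of the turntable's rim, then slide it fully home. Don't force tooth against tooth, and don't drag the reel round until the gear is fully home. Then turn the reel with the knob until its yellow clip lies under the tip of the red index finger, let go leaving the winder in gear, and leave the other things on the bench where they are.

Things in the scene. Friction and masses are not known exactly. Their poses are not given: they have to be found in the camera images.
- winder: Fixed blue base of a hand reel winder, 188 x 126 mm, grey top plate 36 mm above the worktop. Origin: centre of its underside. Its x axis runs along the long side, from the knob end (-x, nearer the robot) to the turntable and red index finger (+x). The knob's axis is vertical at x = -60 mm, y = 0; the turntable's is vertical at x = +12 mm, y = 0.
- knob_top (a point): Centre of the top face of the black drive knob, 126 mm above the worktop while out of gear, 114 mm when fully in gear. The round fluted knob, 36 mm across, reaches from here 34 mm down; grip it across its diameter from above. Below it is a thin stem, then the pinion. Within 60 mm of its axis all else stays under 72 mm above the worktop (the reel), under 80 mm farther out.
- knob: The same knob; origin on its axis, at its underside. It is gear-change and drive knob in one: pushed down it slides the pinion down, turned it turns the pinion. A cushion spring (2.5 N per mm, 8 mm of give) sits between them: the knob still gives when the pinion is stopped, and the push dies away when the pinion falls in. Friction of 2.5 N keeps the slide where it is left.
- gear_slide (a joint): How far the pinion is slid down, m: 0 = up, out of gear; 0.012 = fully home, teeth engaged over their full depth. At 0.002 the pinion reaches the tops of the rim's teeth; there tooth stands on tooth and it goes no further until the pinion is turned so that its teeth stand over gaps.
- pinion: Brass pinion on the knob's stem: 12 teeth (30 degrees apart), 41 mm over the tips, 10 mm thick. Origin: on its axis, at its underside. It turns freely with the knob while out of gear. How its teeth stand to the rim's at the start is not known; they stand over gaps once in every 30 degrees of knob turn, for about 7 degrees.
- turntable: Turntable with a steel gear rim: 36 teeth, 113 mm over the tips, 10 mm thick; origin on its axis, at its underside, 46 mm above the worktop. A black component reel (84 mm across, 12 mm thick) is fastened on it. Friction of about 0.2 N m holds it. In gear it turns opposite to the knob, one third as far, with about 2 degrees of play.
- turntable_axis (a point): Point on the turntable's vertical axis, at the height of the reel's top face (68 mm above the worktop); fixed.
- reel_mark (a point): Point on the middle line of the yellow clip that lies radially on the reel's top face (7 mm wide, 17 to 43 mm from the axis), 37 mm from the turntable's axis, 70 mm above the worktop. Turns with the reel. It starts 10 to 42 degrees counter-clockwise (seen from above) of the index finger's tip.
- finger_tip (a point): Tip of the red index finger on a dark steel block at the far end of the winder, about 37 mm from the turntable's axis and 74 mm above the worktop: the clip passes just under it. Fixed; where it is clamped differs from run to run.
- solder_spool: Bystander: spool with black flanges, 56 mm across and 45 mm tall, standing beyond the winder, to its right.
- loupe: Bystander: black stand loupe, 41 mm across and 36 mm tall, beside the spool.
- tweezers: Bystander: black bent tweezers, 115 mm long, 9 mm thick, lying to the right of the monitor.
- test_board: Bystander: small green circuit board on four posts, 42 x 60 x 11 mm, to the right of the monitor.
- marker: Bystander: white and red marker pen, 135 mm long, 17 mm thick, lying to the right of the monitor.

How it is judged:
By the outcome, as a careful person would: the job done as asked, in the order asked, and still so for the second after the job is handed in, with the robot touching nothing.
It also fails if it takes over 48 s, if anything falls off the work surface, if the arm or the gripper's body presses on something with over 40 N, if the wrist force passes 120 N, or if a joint passes its speed limit or range.

ROBOT

A 6-joint arm with a two-finger parallel gripper is mounted at the origin on the work surface; the furniture and walls round the work are solid. World frame = base frame: x ahead of the robot, y to its left, z up, the work surface at z = 0. Lengths are in mm, angles in rad, forces in N, time in s.
With the tool pointing down it reaches from about 250 to 775 mm from the base axis. Payload 8.9 kg.
Tool frame: the origin (TCP) lies on the mounting face of the last link; the fingertips stand 173 mm ahead of it and the grasp point (between the pads) lies 155 mm ahead of it; z points along the fingers, y is the line along which they close (so a half turn about z gives the same grasp; the last joint's range is limited). The gripper opens to 85 mm and grips with 20 to 120 N. Pads are 22 mm wide; open, the fingers measure 114 mm over their backs; the gripper's body (76 mm by 85 mm) begins 54 mm behind the grasp point. The pads swing forward as they close: fully open they stand 13 mm farther back than shut.
Start: joints at [-1.459, 0.291, -0.153, 1.127, 0, 1.431], TCP at [130.296, -508.574, 404.705] pointing down, gripper open.
Joint ranges: [-2.52, 2.52], [-0.91, 1.74], [-1.3, 1.37], [-1.96, 2.02], [-1.52, 1.47], [-3.14, 3.14]. Speed limits (rad/s): [2.22, 2.22, 2.79, 3.14, 3.14, 3.14].

INTERFACE

Orientations are given as a unit quaternion [w, x, y, z].
In Python, from bench import manip gives the robot as it stands.
- The arm moves only by the tool send_rows, never from a script. Its argument "rows" is a list of rows, each a list of 7 numbers: the shift along the world's x, y, z in m, then the turn, a rotation vector about the world's x, y, z in degrees, then the closure, from 0 (fully open) to 1 (shut). In form: [[dx, dy, dz, wx, wy, wz, gripper], ...]. A call has 1 to 20 rows; each row is the pose to reach, as a shift and turn from the pose commanded when the call began; what a row does not reach only later rows make up. A row lasts 1/10 s, in which the tool goes at most 50 mm and 8.59 degrees, less where a joint would pass 70% of its speed; a pose out of reach is approached as far as the arm can. A call with a gripper value outside its range is refused whole. The fingers move at their own pace and stop on an object; "force" is the grip in N (left out, the last holds). Time passes only in rows, so rows that repeat a pose let the fingers close. It gives the time, the measured TCP pose, the force, the opening and the grip force at its end, in the units of the state.
- manip.read_state(): the state, without advancing time (a new reading comes with each control period).
- manip.capture(name): name is "scene" or "top"; returns a dict with "color" (420x560x3 uint8, blue, green, red), "fov_y" (degrees; the focal length in pixels is half the picture's height over the tangent of half this angle, whatever the lens; pixels are square), "cx", "cy" (the principal point, pixels), "k1" (the pictures are not rectified: a ray, as slopes to the right and down, at radius r is drawn at 1 + k1 r^2 times it, then the intrinsics apply), "R" (3x3) and "t" (3): a world point X has camera coordinates R X + t. Camera axes: x right, y down, z forward; pixel columns grow to the right and rows downward; lengths in mm; the calibration is good to about 2 mm. A picture is of the moment at which its call begins. There is no depth.
- manip.job_done(): hands the job in; it is judged then, once.
Trained networks look in a picture, given as the dict that the camera call returned (one of the last four; its "shot" number tells which), for a name from the list of things; names that differ only in an ending like _2 or _b are one class to them, and where a whole thing is asked for, a point or a joint stands for the part that bears it (a point fixed in the world has none). Each returns a list of dicts, best first, with "p" (0 to 1); they miss things now and then, are a little off and sometimes report something else, mostly with a low value. They report only what shows in the picture. A call takes as long as a camera call.
- manip.spot_in(label, picture): "box" ([centre column, centre row, width, height] in pixels, round what is visible of it).
- manip.trace(label, picture): "region" (420x560 bool, what is visible of it) and "box" ([centre column, centre row, width, height] in pixels, round what is visible of it).
- manip.tip_of(label, picture): "centre" ([column, row] in pixels: a listed point, or the origin of a listed thing).
The state is a dict: "clock": time; "joints": joint angles; "joint_vel": joint speeds; "joint_efforts": joint torques, N m; "tcp_pos": TCP position; "eef_rot": TCP orientation; "wrist_force": force on the tool from outside, world axes, zero at the start; "ft_torque": the same for the moment, N m; "opening": finger opening in mm; "gripper_force": force on a finger pad.
Only numpy, scipy, OpenCV 4.12 (cv2) and the standard library are available. Lean on these libraries where they do the work, as an engineer would, in place of code of your own. Each camera call takes 0.05 s, during which the arm holds its last target. There are 200 camera calls.

## Working session

There is one attempt and no reset: what is moved stays moved. The work goes in short steps, Python scripts to look and compute and a tool call to move; the robot and the scene stay as the last step left them, time stands still between calls to the robot, and variables do not carry over. Pictures are saved under pics/ and viewed, at most 10 in all, crops included, and the job is handed in when it is done.

Besides the shell and the picture viewer there is one more tool, called after "Emit:" as a command line: name --pt "numbers of a row" for each row, then --argument value for the rest. send_rows: Moves the arm, as the interface text tells. Its arguments: {"type":"object","properties":{"rows":{"type":"array"},"force":{"type":"number"}},"required":["rows"]}

```bash
mkdir -p pics; cat > h.py <<'E'
import numpy as np, cv2
from bench import manip
def ray(p,uv):
    f=210/np.tan(np.radians(p["fov_y"])/2)
    d=np.array([(uv[0]-p["cx"])/f,(uv[1]-p["cy"])/f]); s=d.copy()
    for _ in range(20): s=d/(1+p["k1"]*(s@s))
    R=np.array(p["R"]);t=np.array(p["t"])
    return -R.T@t, R.T@np.array([s[0],s[1],1])
def atz(p,uv,z):
    o,d=ray(p,uv); return o+d*(z-o[2])/d[2]
def tri(l):
    A=np.zeros((3,3));b=np.zeros(3)
    for p,uv in l:
        o,d=ray(p,uv);d=d/np.linalg.norm(d);M=np.eye(3)-np.outer(d,d);A+=M;b+=M@o
    return np.linalg.solve(A,b)
E
python3 - <<'E'
from h import *
s=manip.read_state();print(s)
P={n:manip.capture(n) for n in("scene","top")}
for n in P: cv2.imwrite(f"pics/{n}0.png",P[n]["color"]);print(n,P[n]["fov_y"],P[n]["k1"],-np.array(P[n]["R"]).T@P[n]["t"])
for l,z in(("knob_top",126),("turntable_axis",68),("reel_mark",70),("finger_tip",74),("winder",0),("pinion",0)):
    for n in P:
        for r in manip.tip_of(l,P[n])[:2]: print(l,n,round(r["p"],2),np.round(r["centre"],1),np.round(atz(P[n],r["centre"],z),1))
E
```

```text
{'clock': 0.0, 'joints': array([-1.45931646e+00,  2.91284263e-01, -1.54118913e-01,  1.12671711e+00,
        3.61272072e-06,  1.43153447e+00]), 'joint_vel': array([ 0.00047305, -0.0004532 ,  0.00103049,  0.00101416,  0.00012437,
        0.00018449]), 'joint_efforts': array([ 5.11207827e-05, -5.37141824e+01,  3.31374657e+01,  1.58488081e-02,
       -3.35182103e-04, -3.88400360e-05]), 'tcp_pos': array([ 130.26378778, -508.36040067,  404.1328618 ]), 'eef_rot': array([-6.61891902e-04,  9.92151145e-01,  1.25042662e-01,  1.10014617e-05]), 'wrist_force': array([-0.01628491, -0.27458234, -0.30103783]), 'ft_torque': array([ 0.05381924, -0.00355075, -0.01528782]), 'gripper_force': 0.0, 'opening': 85.52694964523687}
scene 46.83920718923521 0.04978011137586183 [-333.83800481  366.09497515 1059.8752318 ]
top 51.57726602678962 -0.054811245270962525 [ 346.33312107   -3.82989243 1222.79284984]
knob_top scene 0.73 [173.9 281.9] [337.8 304.5 126. ]
knob_top top 0.55 [142.6 258.8] [338.7 305.6 126. ]
turntable_axis scene 0.74 [154.3 277.4] [410.8 341.2  68. ]
turntable_axis top 0.84 [137.9 233.7] [404.3 338.5  68. ]
reel_mark scene 0.91 [143.4 270.7] [439.3 361.   70. ]
reel_mark top 0.68 [127.3 221.9] [434.8 368.4  70. ]
finger_tip scene 0.67 [146.4 266. ] [447.5 351.   74. ]
finger_tip top 0.55 [133.3 219.8] [440.6 351.3  74. ]
winder scene 0.89 [162.7 295.8] [398.  333.5   0. ]
winder top 0.76 [147.5 239.1] [393.4 330.5   0. ]
winder top 0.51 [145.2 258.5] [338.9 333.9   0. ]
pinion scene 0.88 [174.2 294.9] [389.4 306.    0. ]
pinion top 0.76 [150.6 258. ] [340.8 318.8   0. ]
```

```bash
python3 - <<'E'
import cv2,numpy as np
a=cv2.imread("pics/scene0.png");b=cv2.imread("pics/top0.png")
c=np.hstack([cv2.resize(a[220:340,90:230],None,fx=2.8,fy=2.8,interpolation=2),cv2.resize(b[180:300,70:210],None,fx=2.8,fy=2.8,interpolation=2)])
d=np.hstack([cv2.resize(a,(392,294)),cv2.resize(b,(392,294))])
o=np.vstack([c[:300],d]);cv2.imwrite("pics/v0.png",o)
E
```

```text
(no output)
```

View pics/v0.png

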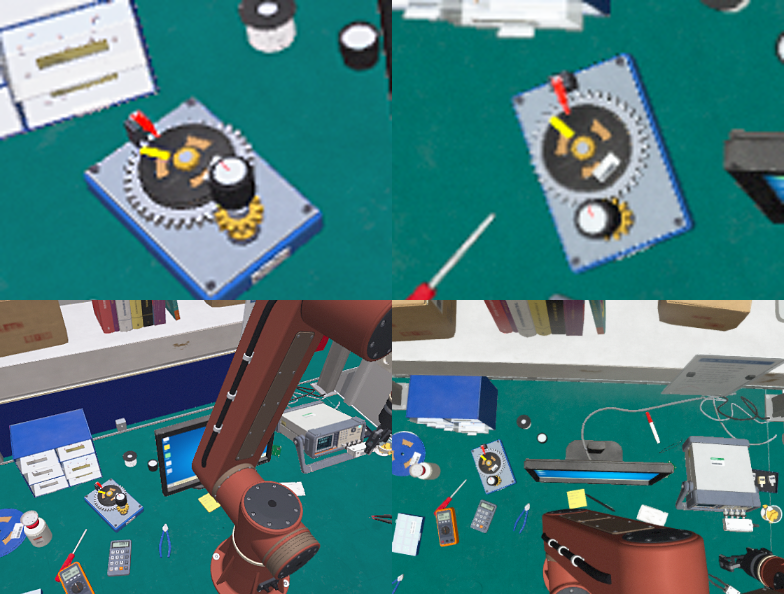

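The top view shows the winder at upper left, with the knob near (142,259) and the yellow clip near (127,222). The clip is about 30° CCW of the red finger at (133,220). The monitor stands between the arm and the winder, so I'll measure its height before swinging past it.

```bash
python3 - <<'E'
import cv2,numpy as np
a=cv2.imread("pics/scene0.png");b=cv2.imread("pics/top0.png")
o=np.hstack([cv2.resize(a[160:300,210:345],(400,415)),cv2.resize(b[170:310,180:420],(400,233)) if 0 else cv2.resize(b[160:300,170:305],(400,415))])
cv2.imwrite("pics/v1.png",o)
E
```

```text
(no output)
```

View pics/v1.png

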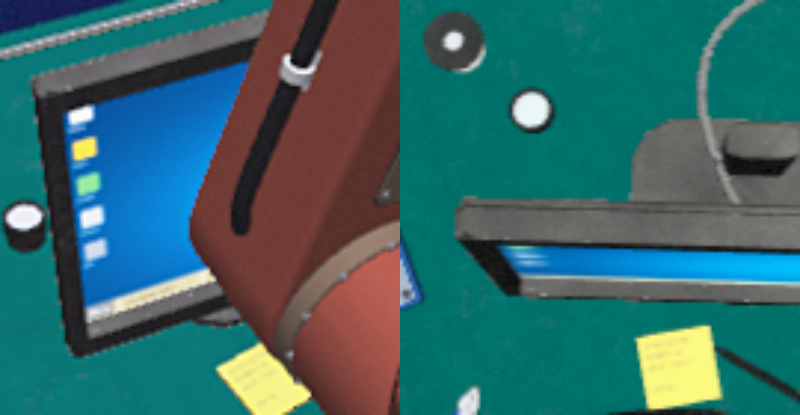

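Left half: the monitor's top-left corner is near scene px (223,193). Right half: the same corner is near top px (190,240), with the spool and loupe behind it.

```bash
python3 - <<'E'
from h import *
S=manip.capture("scene");T=manip.capture("top")
print("mon",tri([(S,(222.8,192.7)),(T,(190.2,240))]),tri([(S,(222,187)),(T,(190.2,228))]), "rightend(z300)",atz(T,(400,232),300), "bottom z40",atz(T,(210,260),40))
print("knob",tri([(S,(173.9,281.9)),(T,(142.6,258.8))]))
for l in("knob_top","reel_mark","finger_tip","turntable_axis"):
  print(l,[np.round(manip.tip_of(l,p)[0]["centre"],1) for p in(S,T)])
E
```

```text
mon [383.09681318 156.56658863 317.49852064] [406.52862609 154.69981555 313.80501402] rightend(z300) [ 412.74890923 -289.62060224  300.        ] bottom z40 [340.61821419 146.71012542  40.        ]
knob [338.39318459 305.06294406 125.68258439]
knob_top [array([173.7, 281.2]), array([139.4, 263.2])]
reel_mark [array([142.2, 270.8]), array([126.5, 222.9])]
finger_tip [array([186.5, 232.1]), array([131.2, 219.4])]
turntable_axis [array([155.2, 278.2]), array([136.7, 231.9])]
```

```bash
python3 - <<'E'
import numpy as np
p0=np.array([130.3,-508.6]);R=[]
for i in range(1,6):
    r=525-35*i;a=np.radians(-75.6);R.append([*((np.array([r*np.cos(a),r*np.sin(a)])-p0)/1000),.026*i,0,0,0,0])
for i in range(1,16):
    a=np.radians(-75.6+7.84*i);R.append([*((350*np.array([np.cos(a),np.sin(a)])-p0)/1000),.13,0,0,7.76*i,0])
print([[round(float(x),3) for x in r] for r in R])
E
```

```text
[[-0.008, 0.034, 0.026, 0.0, 0.0, 0.0, 0.0], [-0.017, 0.068, 0.052, 0.0, 0.0, 0.0, 0.0], [-0.026, 0.102, 0.078, 0.0, 0.0, 0.0, 0.0], [-0.035, 0.136, 0.104, 0.0, 0.0, 0.0, 0.0], [-0.043, 0.17, 0.13, 0.0, 0.0, 0.0, 0.0], [0.002, 0.185, 0.13, 0.0, 0.0, 7.76, 0.0], [0.045, 0.206, 0.13, 0.0, 0.0, 15.52, 0.0], [0.085, 0.232, 0.13, 0.0, 0.0, 23.28, 0.0], [0.12, 0.264, 0.13, 0.0, 0.0, 31.04, 0.0], [0.151, 0.301, 0.13, 0.0, 0.0, 38.8, 0.0], [0.177, 0.341, 0.13, 0.0, 0.0, 46.56, 0.0], [0.197, 0.385, 0.13, 0.0, 0.0, 54.32, 0.0], [0.211, 0.431, 0.13, 0.0, 0.0, 62.08, 0.0], [0.218, 0.478, 0.13, 0.0, 0.0, 69.84, 0.0], [0.219, 0.526, 0.13, 0.0, 0.0, 77.6, 0.0], [0.214, 0.573, 0.13, 0.0, 0.0, 85.36, 0.0], [0.202, 0.62, 0.13, 0.0, 0.0, 93.12, 0.0], [0.183, 0.664, 0.13, 0.0, 0.0, 100.88, 0.0], [0.159, 0.705, 0.13, 0.0, 0.0, 108.64, 0.0], [0.13, 0.743, 0.13, 0.0, 0.0, 116.4, 0.0]]
```

Emit:
send_rows --pt "-0.008 0.034 0.026 0 0 0 0" --pt "-0.017 0.068 0.052 0 0 0 0" --pt "-0.026 0.102 0.078 0 0 0 0" --pt "-0.035 0.136 0.104 0 0 0 0" --pt "-0.043 0.17 0.13 0 0 0 0" --pt "0.002 0.185 0.13 0 0 7.76 0" --pt "0.045 0.206 0.13 0 0 15.52 0" --pt "0.085 0.232 0.13 0 0 23.28 0" --pt "0.12 0.264 0.13 0 0 31.04 0" --pt "0.151 0.301 0.13 0 0 38.8 0" --pt "0.177 0.341 0.13 0 0 46.56 0" --pt "0.197 0.385 0.13 0 0 54.32 0" --pt "0.211 0.431 0.13 0 0 62.08 0" --pt "0.218 0.478 0.13 0 0 69.84 0" --pt "0.219 0.526 0.13 0 0 77.6 0" --pt "0.214 0.573 0.13 0 0 85.36 0" --pt "0.202 0.62 0.13 0 0 93.12 0" --pt "0.183 0.664 0.13 0 0 100.88 0" --pt "0.159 0.705 0.13 0 0 108.64 0" --pt "0.13 0.743 0.13 0 0 116.4 0"

```text
clock: 3.2
tcp_pos: [259.2, 236.0, 534.8]
eef_rot: [0.0, 0.414, 0.91, 0.0]
wrist_force: [0.9, -0.5, 0.1]
opening: 85.4
gripper_force: 0.0
```

Emit:
send_rows --pt "0.02 0.018 -0.04 0 0 0 0" --pt "0.04 0.036 -0.08 0 0 0 0" --pt "0.06 0.054 -0.12 0 0 0 0" --pt "0.078 0.071 -0.16 0 0 0 0" --pt "0.078 0.071 -0.2 0 0 0 0" --pt "0.078 0.071 -0.215 0 0 0 0" --pt "0.078 0.071 -0.215 0 0 0 0"

```text
clock: 3.9
tcp_pos: [337.4, 304.9, 317.6]
eef_rot: [-0.001, 0.416, 0.909, -0.002]
wrist_force: [-0.3, 0.4, 0.3]
opening: 85.6
gripper_force: 0.0
```

```bash
python3 - <<'E'
from h import *
s=manip.read_state();print(s["clock"],s["tcp_pos"],s["eef_rot"],s["joints"],s["wrist_force"])
S=manip.capture("scene");T=manip.capture("top")
for l in("knob_top","reel_mark","finger_tip","turntable_axis"):
  print(l,[(round(r["p"],2),np.round(r["centre"],1)) for p in(S,T) for r in manip.tip_of(l,p)[:1]])
a,b=S["color"],T["color"]
o=np.hstack([cv2.resize(a[220:340,90:230],(400,343),interpolation=2),cv2.resize(b[180:300,70:210],(400,343),interpolation=2)])
cv2.imwrite("pics/v2.png",o)
E
```

```text
3.9 [337.42820417 304.89984258 317.55516511] [-0.00126392  0.41649397  0.90913541 -0.00199728] [ 5.73812042e-01  2.35393802e-01 -4.75130928e-01  8.64998775e-01
 -1.51052552e-05  1.43298557e+00] [-0.28797176  0.35908155  0.32528485]
knob_top [(0.57, array([173.8, 282.3])), (0.52, array([140.6, 259.9]))]
reel_mark [(0.57, array([144.2, 271.3])), (0.75, array([124.2, 222.6]))]
finger_tip [(0.44, array([150.5, 267.5])), (0.48, array([132.1, 220.6]))]
turntable_axis [(0.98, array([155.9, 278.3])), (0.89, array([138.1, 232.1]))]
```

View pics/v2.png

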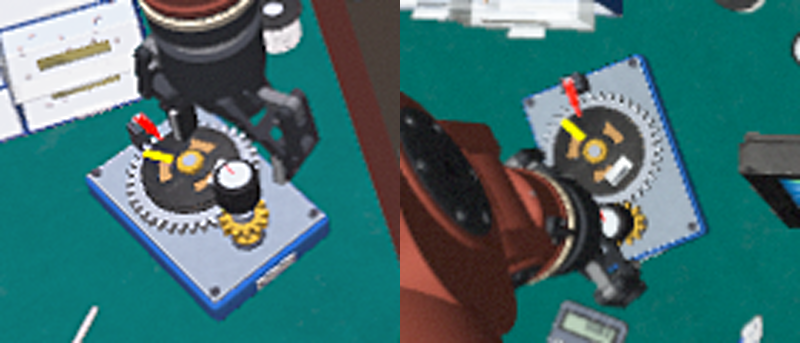

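Emit:
send_rows --pt "0.001 0 -0.02 0 0 0 0" --pt "0.001 0 -0.04 0 0 0 0" --pt "0.001 0 -0.052 0 0 0 0" --pt "0.001 0 -0.052 0 0 0 0" --pt "0.001 0 -0.052 0 0 0 0"

```text
clock: 4.9
tcp_pos: [339.4, 305.5, 268.1]
eef_rot: [0.0, 0.417, 0.909, 0.0]
wrist_force: [0.4, 0.5, 0.6]
opening: 85.5
gripper_force: 0.0
```

Emit:
send_rows --pt "0 0 0 0 0 0 0.45" --pt "0 0 0 0 0 0 0.5" --pt "0 0 0 0 0 0 0.55" --pt "0 0 0 0 0 0 0.6" --pt "0 0 0 0 0 0 0.65" --force 25

```text
clock: 5.4
tcp_pos: [340.4, 306.3, 268.6]
eef_rot: [0.001, 0.417, 0.909, 0.002]
wrist_force: [4.1, 3.6, 0.3]
opening: 35.2
gripper_force: 24.9
```

Emit:
send_rows --pt "0.001 0.001 0 0 0 0 1" --pt "0.001 0.001 0 0 0 0 1" --pt "0.001 0.001 0 0 0 0 1" --force 50

```text
clock: 5.7
tcp_pos: [340.8, 306.8, 268.0]
eef_rot: [0.0, 0.417, 0.909, 0.001]
wrist_force: [3.8, 3.3, 0.6]
opening: 34.3
gripper_force: 50.2
```

Emit:
send_rows --pt "0.0007 0.0007 0 0 0 0 1" --pt "0.0007 0.0007 -0.001 0 0 0 1" --pt "0.0007 0.0007 -0.002 0 0 0 1" --pt "0.0007 0.0007 -0.002 0 0 0 1"

```text
clock: 6.1
tcp_pos: [341.1, 307.1, 265.7]
eef_rot: [0.0, 0.417, 0.909, 0.0]
wrist_force: [2.1, 2.2, 5.1]
opening: 34.8
gripper_force: 50.4
```

Emit:
send_rows --pt "0 0 -0.001 0 0 0 1" --pt "0 0 -0.001 0 0 0 1"

```text
clock: 6.3
tcp_pos: [341.1, 307.1, 264.8]
eef_rot: [0.0, 0.417, 0.909, 0.0]
wrist_force: [2.3, 2.3, 5.6]
opening: 34.4
gripper_force: 50.5
```

Emit:
send_rows --pt "0 0 -0.001 0 0 0 1" --pt "0 0 -0.001 0 0 0 1"

```text
clock: 6.5
tcp_pos: [341.1, 307.2, 263.9]
eef_rot: [0.0, 0.417, 0.909, 0.0]
wrist_force: [2.3, 1.0, 9.4]
opening: 34.4
gripper_force: 50.7
```

Emit:
send_rows --pt "0 0 0 0 0 0 1" --pt "0 0 0 0 0 3 1" --pt "0 0 0 0 0 3 1"

```text
clock: 6.8
tcp_pos: [341.1, 307.1, 264.0]
eef_rot: [0.0, 0.392, 0.92, 0.0]
wrist_force: [1.9, 1.4, 7.3]
opening: 34.7
gripper_force: 50.9
```

Emit:
send_rows --pt "0 0 0 0 0 3 1" --pt "0 0 0 0 0 3 1"

```text
clock: 7.0
tcp_pos: [341.1, 307.2, 263.8]
eef_rot: [0.0, 0.368, 0.93, 0.0]
wrist_force: [2.2, 2.7, 0.2]
opening: 34.8
gripper_force: 50.9
```

Emit:
send_rows --pt "0 0 -0.001 0 0 0 1" --pt "0 0 -0.002 0 0 0 1" --pt "0 0 -0.002 0 0 0 1"

```text
clock: 7.3
tcp_pos: [341.0, 307.2, 261.6]
eef_rot: [-0.0, 0.368, 0.93, 0.0]
wrist_force: [3.1, 2.8, 2.9]
opening: 34.9
gripper_force: 51.1
```

Emit:
send_rows --pt "0 0 -0.001 0 0 0 1" --pt "0 0 -0.002 0 0 0 1" --pt "0 0 -0.002 0 0 0 1"

```text
clock: 7.6
tcp_pos: [341.0, 307.2, 259.6]
eef_rot: [-0.0, 0.368, 0.93, 0.0]
wrist_force: [2.3, 2.2, 3.2]
opening: 34.6
gripper_force: 51.1
```

Emit:
send_rows --pt "0 0 -0.001 0 0 0 1" --pt "0 0 -0.002 0 0 0 1" --pt "0 0 -0.003 0 0 0 1" --pt "0 0 -0.003 0 0 0 1"

```text
clock: 8.0
tcp_pos: [341.1, 307.2, 256.6]
eef_rot: [0.0, 0.368, 0.93, 0.0]
wrist_force: [3.4, 3.9, 3.0]
opening: 34.7
gripper_force: 51.2
```

Emit:
send_rows --pt "0 0 -0.001 0 0 0 1" --pt "0 0 -0.002 0 0 0 1" --pt "0 0 -0.002 0 0 0 1"

```text
clock: 8.3
tcp_pos: [341.1, 307.2, 254.8]
eef_rot: [0.0, 0.368, 0.93, 0.0]
wrist_force: [1.5, 2.3, 8.3]
opening: 34.8
gripper_force: 51.4
```

Emit:
send_rows --pt "0 0 0 0 0 0 1" --pt "0 0 -0.001 0 0 0 1" --pt "0 0 -0.001 0 0 0 1" --pt "0 0 -0.001 0 0 0 1"

```text
clock: 8.7
tcp_pos: [341.1, 307.2, 254.0]
eef_rot: [0.0, 0.368, 0.93, 0.0]
wrist_force: [1.7, 2.9, 9.5]
opening: 34.2
gripper_force: 51.6
```

```bash
python3 - <<'E'
from h import *
s=manip.read_state();print(s["clock"],s["tcp_pos"],s["wrist_force"],s["ft_torque"],s["joints"][5])
for k in range(2):
  S=manip.capture("scene");T=manip.capture("top")
  X={}
  for l,z in(("knob_top",113),("reel_mark",70),("finger_tip",74),("turntable_axis",68)):
    r=[manip.tip_of(l,p)[:1] for p in(S,T)]
    print(l,[(round(q[0]["p"],2),np.round(q[0]["centre"],1),np.round(atz(p,q[0]["centre"],z)[:2],1)) for q,p in zip(r,(S,T)) if q])
a,b=S["color"],T["color"]
o=np.hstack([cv2.resize(a[240:310,115:195],(400,350),interpolation=2),cv2.resize(b[195:265,100:180],(400,350),interpolation=2)])
cv2.imwrite("pics/v3.png",o)
E
```

```text
8.7 [341.09880595 307.21226954 254.03355577] [1.7055086  2.89322066 9.47543051] [ 0.44887986 -0.36282991  0.03702599] 1.328238342105057
knob_top [(0.77, array([174.9, 285.6]), array([336.2, 304.2])), (0.41, array([145.8, 262.3]), array([330. , 300.6]))]
reel_mark [(0.63, array([143.8, 273. ]), array([432.1, 361.7])), (0.8, array([126.1, 222.7]), array([432.5, 371.5]))]
finger_tip [(0.63, array([146. , 269.9]), array([436.1, 354.7])), (0.53, array([134.2, 220.9]), array([437.7, 348.7]))]
turntable_axis [(0.69, array([156. , 279.3]), array([403.7, 338.7])), (0.92, array([138.9, 232.1]), array([408.7, 336.1]))]
knob_top [(0.58, array([174.3, 284.2]), array([340.5, 304.5])), (0.7, array([153.5, 254.5]), array([350.4, 282. ]))]
reel_mark [(0.6, array([127.3, 222. ]), array([434.5, 368.3]))]
finger_tip [(0.58, array([148.7, 267.8]), array([439.9, 347.1])), (0.42, array([131.9, 220. ]), array([439.9, 355.1]))]
turntable_axis [(0.59, array([152.5, 277.5]), array([412.2, 345.3])), (0.91, array([135.4, 233.2]), array([405.4, 345.3]))]
```

View pics/v3.png

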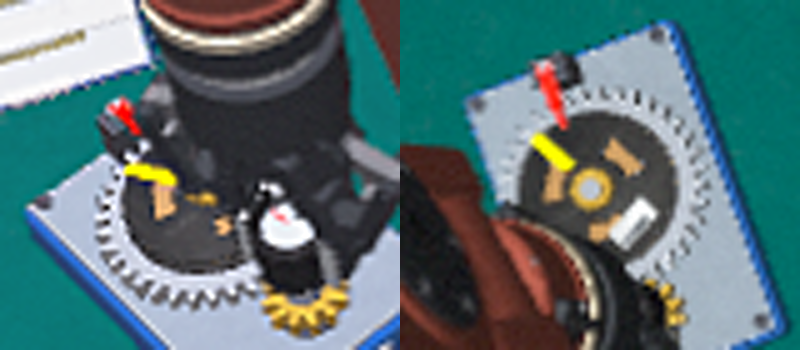

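The left crop shows the pinion low in the rim. The right crop shows the clip centred near top px (111,225), the red tip near (113,220) and the hub near (138,233). I'll press a bit more with a tiny wiggle to confirm it is fully home.

Emit:
send_rows --pt "0 0 -0.001 0 0 -1 1" --pt "0 0 -0.002 0 0 -2 1" --pt "0 0 -0.002 0 0 -2 1" --pt "0 0 -0.002 0 0 -2 1"

```text
clock: 10.1
tcp_pos: [341.1, 307.2, 252.3]
eef_rot: [0.0, 0.385, 0.923, 0.0]
wrist_force: [1.4, 1.2, 13.8]
opening: 35.2
gripper_force: 52.2
```

```bash
cat > m.py <<'E'
from h import *
s=manip.read_state();print(s["clock"],s["tcp_pos"],s["wrist_force"],s["ft_torque"],s["joints"][5])
hub={"scene":[],"top":[]}
out=[]
for n in("scene","top"):
  p=manip.capture(n)
  x0,y0=(120,250) if n=="scene" else (110,205)
  c=p["color"][y0:y0+45,x0:x0+50].astype(int);B,G,R=c[...,0],c[...,1],c[...,2]
  Y=(R>150)&(G>130)&(B<90)&(abs(R-G)<70); D=(R>140)&(G<90)&(B<90)
  def pts(m,z):
    k,lab,st,_=cv2.connectedComponentsWithStats(m.astype(np.uint8),connectivity=8)
    if k<2: return None
    i=1+np.argmax(st[1:,4]);v,u=np.nonzero(lab==i)
    return np.array([atz(p,(a+x0,b+y0),z)[:2] for a,b in zip(u,v)])
  y=pts(Y,70);d=pts(D,74)
  for nm,q in(("yel",y),("red",d)):
    if q is None: print(n,nm,None);continue
    c0=q.mean(0);_,_,V=np.linalg.svd(q-c0);pr=(q-c0)@V[0]
    print(n,nm,len(q),"c",c0.round(1),"dir",round(np.degrees(np.arctan2(V[0][1],V[0][0]))%180,1),"ends",(c0+V[0]*pr.min()).round(1),(c0+V[0]*pr.max()).round(1))
  r=manip.tip_of("turntable_axis",p)
  if r: print(n,"axis",atz(p,r[0]["centre"],68)[:2].round(1))
E
python3 m.py
```

```text
10.1 [341.13034225 307.2357532  252.28565079] [ 1.40657915  1.15447056 13.84088111] [ 0.3007027  -0.13752199  0.11419322] 1.3631077648336274
scene yel 29 c [426.9 360. ] dir 52.6 ends [435.  370.7] [419.2 350. ]
scene red 19 c [459.8 362.4] dir 20.3 ends [472.4 367.1] [446.6 357.5]
scene axis [414.5 340.8]
top yel 30 c [425.6 360. ] dir 52.6 ends [433.5 370.3] [418.  350.1]
top red 22 c [460.8 362.3] dir 22.2 ends [468.8 365.5] [450.6 358.1]
top axis [408.6 339. ]
```

Stiffness reads 2.46 N/mm, so the slide is bottomed and home. Next I'll turn the knob CCW by 60°.

Emit:
send_rows --pt "0 0 0 0 0 3 1" --pt "0 0 0 0 0 7 1" --pt "0 0 0 0 0 12 1" --pt "0 0 0 0 0 17 1" --pt "0 0 0 0 0 22 1" --pt "0 0 0 0 0 27 1" --pt "0 0 0 0 0 32 1" --pt "0 0 0 0 0 37 1" --pt "0 0 0 0 0 42 1" --pt "0 0 0 0 0 47 1" --pt "0 0 0 0 0 52 1" --pt "0 0 0 0 0 56 1" --pt "0 0 0 0 0 60 1" --pt "0 0 0 0 0 60 1" --pt "0 0 0 0 0 60 1"

```text
clock: 11.8
tcp_pos: [341.9, 307.7, 252.7]
eef_rot: [0.001, -0.128, 0.992, 0.001]
wrist_force: [3.8, 4.2, 12.5]
opening: 35.0
gripper_force: 52.1
```

```bash
cat >> m.py <<'E'
  globals()[n]=p["color"]
import sys
o=np.hstack([cv2.resize(scene[250:306,115:179],(400,350),interpolation=2),cv2.resize(top[200:256,100:164],(400,350),interpolation=2)])
cv2.imwrite(sys.argv[1],o)
E
python3 m.py pics/v4.png
```

```text
11.8 [341.94441741 307.65074866 252.65342877] [ 3.77355374  4.16503452 12.48677083] [ 0.62374121 -0.91763159 -0.03736687] 0.31590102619588417
scene yel 23 c [435.3 354.8] dir 38.4 ends [442.5 360.5] [427.8 348.8]
scene red 29 c [457.5 360.6] dir 25.1 ends [472.3 367.6] [441.8 353.3]
scene axis [404.6 341. ]
top yel 30 c [431.7 354.2] dir 34.1 ends [442.7 361.6] [421.5 347.2]
top red 27 c [458.  360.8] dir 25.0 ends [468.6 365.8] [439.9 352.4]
top axis [409.9 348.5]
```

View pics/v4.png

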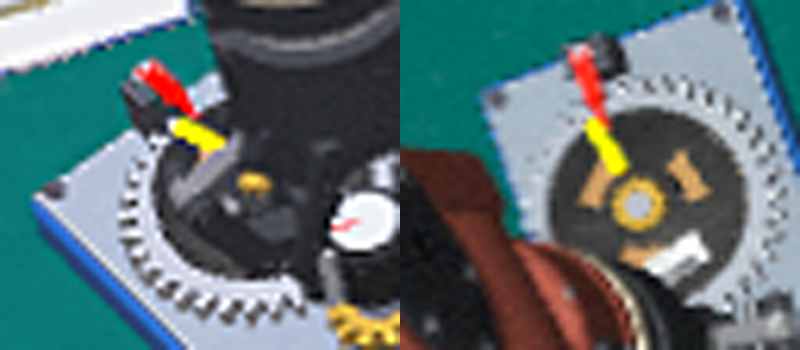

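The clip now nearly touches the tip: clip near top px (132,223), red tip near (133,220), hub near (138,233). A few degrees are left, so I'll pin down the axis.

```bash
python3 - <<'E'
from h import *
T=manip.capture("top")
for z in(68,72):print(atz(T,(137.6,232.5),z),atz(T,(138.1,232.5),z))
# yellow & red weighted in top, subpixel by color saturation
c=T["color"][205:250,110:160].astype(float);B,G,R=c[...,0],c[...,1],c[...,2]
for nm,w,z in(("yel",np.clip(np.minimum(R,G)-B-70,0,None),70),("red",np.clip(R-np.maximum(G,B)-70,0,None),74)):
    v,u=np.nonzero(w>0);k=(u>8)&(u<32)&(v<32);v,u=v[k],u[k];W=w[v,u]
    q=np.array([atz(T,(a+110,b+205),z)[:2] for a,b in zip(u,v)]);c0=np.average(q,axis=0,weights=W)
    ev,V=np.linalg.eigh(np.cov((q-c0).T,aweights=W));d=V[:,1];pr=(q-c0)@d
    print(nm,len(q),c0.round(1),round(np.degrees(np.arctan2(d[1],d[0]))%180,1),c0+d*pr.min(),c0+d*pr.max(),2*np.sqrt(3*ev[1]))
E
```

```text
[407.4791395  339.52068819  68.        ] [407.52090216 338.17906525  68.        ]
[407.26734041 338.33138197  72.        ] [407.30895841 336.99440617  72.        ]
yel 64 [428.2 351.6] 33.6 [442.91043022 361.38182728] [400.30685804 333.03257393] 45.267135947082345
red 40 [458.3 361.6] 23.8 [472.66389588 367.95911325] [439.47802931 353.31902976] 28.751625987068362
```

Emit:
send_rows --pt "-0.0005 -0.0005 0 0 0 4 1" --pt "-0.0005 -0.0005 0 0 0 9 1" --pt "-0.0005 -0.0005 0 0 0 14 1" --pt "-0.0005 -0.0005 0 0 0 19 1" --pt "-0.0005 -0.0005 0 0 0 22 1" --pt "-0.0005 -0.0005 0 0 0 24 1" --pt "-0.0005 -0.0005 0 0 0 24 1" --pt "-0.0005 -0.0005 0 0 0 24 1"

```text
clock: 12.85
tcp_pos: [341.8, 307.6, 252.9]
eef_rot: [0.002, -0.332, 0.943, 0.001]
wrist_force: [3.9, 6.1, 12.0]
opening: 34.6
gripper_force: 52.2
```

```bash
python3 m.py pics/v5.png
```

```text
12.85 [341.80383321 307.60751062 252.9063422 ] [ 3.93878109  6.13433164 12.02648823] [ 1.30457466 -1.17122829 -0.03366736] -0.10322904717920486
scene yel 37 c [429.1 348.4] dir 18.2 ends [445.4 353.8] [408.1 341.5]
scene red 26 c [458.4 360.8] dir 25.0 ends [472.4 367.4] [445.8 354.9]
scene axis [410.4 338.8]
top yel 28 c [433.  350.2] dir 25.3 ends [444.7 355.8] [422.8 345.4]
top red 24 c [459.8 361.8] dir 23.1 ends [468.7 365.6] [448.3 356.9]
top axis [404.7 341.5]
```

View pics/v5.png

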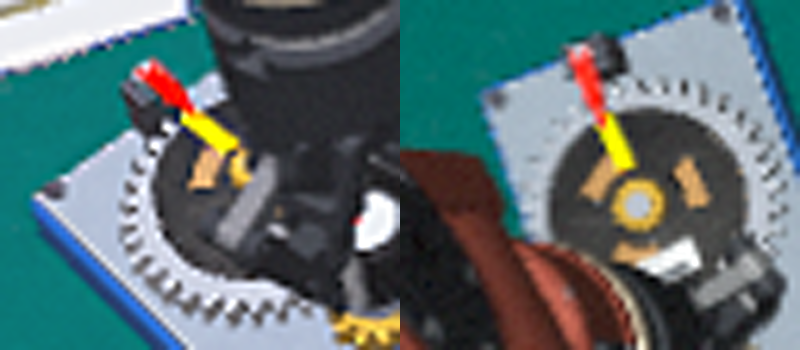

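Clip and tip now line up at about top px (133,220), and clip and tip bearings agree to within ~1°. I'll ease the side load and push, then release and rise straight up.

Emit:
send_rows --pt "0.001 0.0012 0.001 0 0 0 1" --pt "0.001 0.0012 0.002 0 0 0 1" --pt "0.001 0.0012 0.002 0 0 -1 1" --pt "0.001 0.0012 0.002 0 0 -1 1" --force 25

```text
clock: 13.45
tcp_pos: [342.2, 308.3, 254.3]
eef_rot: [0.001, -0.323, 0.946, 0.0]
wrist_force: [3.2, 5.2, 8.6]
opening: 34.6
gripper_force: 51.8
```

Emit:
send_rows --pt "0 0 0 0 0 0 0.4" --pt "0 0 0 0 0 0 0.2" --pt "0 0 0 0 0 0 0" --pt "0 0 0 0 0 0 0" --pt "0 0 0 0 0 0 0" --pt "0 0 0 0 0 0 0"

```text
clock: 14.05
tcp_pos: [341.4, 307.7, 253.6]
eef_rot: [-0.0, -0.324, 0.946, -0.0]
wrist_force: [0.7, -0.4, 0.8]
opening: 85.2
gripper_force: 0.0
```

Emit:
send_rows --pt "0 0 0.01 0 0 0 0" --pt "0 0 0.03 0 0 0 0" --pt "0 0 0.06 0 0 0 0" --pt "0 0 0.1 0 0 0 0" --pt "-0.02 -0.02 0.14 0 0 0 0" --pt "-0.04 -0.04 0.18 0 0 0 0" --pt "-0.06 -0.06 0.22 0 0 0 0" --pt "-0.08 -0.08 0.26 0 0 0 0" --pt "-0.08 -0.08 0.26 0 0 0 0"

```text
clock: 14.95
tcp_pos: [259.8, 226.5, 519.0]
eef_rot: [0.004, -0.324, 0.946, 0.001]
wrist_force: [0.3, 0.5, -1.1]
opening: 85.6
gripper_force: 0.0
```

```bash
python3 m.py pics/v6.png; python3 - <<'E'
from h import *
for k in range(2):
  S=manip.capture("scene");T=manip.capture("top")
  a=manip.tip_of("knob_top",S);b=manip.tip_of("knob_top",T)
  if a and b: print(tri([(S,a[0]["centre"]),(T,b[0]["centre"])]).round(1))
E
```

```text
14.95 [259.78856876 226.48739591 518.9501813 ] [ 0.31883095  0.45756644 -1.13724924] [ 0.04857541 -0.044001   -0.01097628] -0.15498646112671996
scene yel 56 c [423.2 343.8] dir 29.1 ends [447.2 357.2] [402.5 332.3]
scene red 26 c [458.4 360.8] dir 25.0 ends [472.4 367.4] [445.8 354.9]
scene axis [402.4 344.9]
top yel 29 c [407.7 338.5] dir 170.9 ends [417.5 337. ] [398.  340.1]
top red 24 c [459.8 361.8] dir 23.1 ends [468.7 365.6] [448.3 356.9]
top axis [406.7 340. ]
[416.7 336.2  46.7]
[336.3 306.8 121.5]
```

View pics/v6.png

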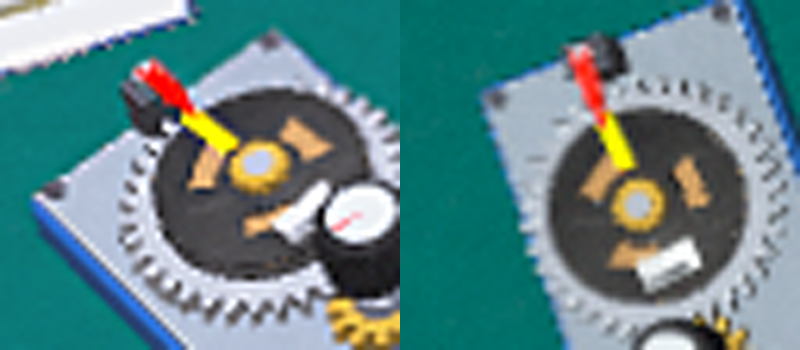

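The clip lies under the red tip in both views, and the knob top's white disc is at about scene px (173,284). I'll check the knob height by comparing disc centroids before and after.

```bash
python3 - <<'E'
from h import *
S=manip.capture("scene");T=manip.capture("top")
def white(im,c):
    x0,y0=c[0]-11,c[1]-10
    g=im[y0:y0+20,x0:x0+22].astype(int)
    m=((g.min(2)>150)).astype(np.uint8)
    k,l,st,ce=cv2.connectedComponentsWithStats(m,connectivity=4);d=[(np.hypot(*(ce[i]-[11,10])),i) for i in range(1,k) if st[i,4]>20]
    i=min(d)[1];return ce[i]+[x0,y0],st[i]
for nm,a,b,cs in(("before",cv2.imread("pics/scene0.png"),cv2.imread("pics/top0.png"),(174,279)),("now",S["color"],T["color"],(173,284))):
    u,s1=white(a,cs);v,s2=white(b,(143,258)); print(nm,u,s1,v,s2)
    try:print(tri([(S,u),(T,v)]))
    except Exception as e:print(e)
    o,d=ray(S,u); z=np.linspace(90,140,501);q=o+d*((z-o[2])/d[2])[:,None]
    i=np.argmin(np.hypot(q[:,0]-340,q[:,1]-306));print("z by axis",z[i],q[i])
E
```

```text
before [171.75308642 280.90123457] [ 3  8 12  9 81] [141.2345679  257.65432099] [ 5  5 10 10 81]
[341.34459145 308.58135611 127.55123145]
z by axis 128.9 [340.22458089 308.45819774 128.9       ]
now [172.2875 283.6875] [ 5  6 12  9 80] [142.56962025 257.58227848] [ 6  5 10 10 79]
[341.64699156 308.63955985 115.93124809]
z by axis 117.8 [340.25559496 308.67480505 117.8       ]
```

```bash
python3 -c "
from bench import manip
print(manip.job_done())"
```

```text
the job is handed in; nothing more can be done
None
```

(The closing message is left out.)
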